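Turn a deep-bore gearbox nut to its witness mark

ROBOT

A 6-joint arm with a two-finger parallel gripper is mounted at the origin on the work surface. World frame = base frame: x ahead of the robot, y to its left, z up, the work surface at z = 0. Lengths are in m, angles in degrees, forces in N, time in s.
With the tool pointing down it reaches from about 0.4 to 0.825 m from the base axis. Payload 7 kg.
Tool frame: the origin (TCP) lies between the finger pads; the fingertips stand 11 mm ahead of it and the grasp point (between the pads) lies 8 mm behind it; z points along the fingers, y is the direction in which the jaws open and shut (so a half turn about z gives the same grasp; the last joint's range is limited). The gripper opens to 88 mm and grips with 3 to 60 N. Pads are 19 mm wide; open, the fingers measure 130 mm over their backs; the gripper's body (78 mm by 193 mm) begins 47 mm behind the grasp point.
Start: joints at [85.949, 20.546, 0.682, 0, -70.136, -16.507], TCP at [0.237, 0.632, 0.238] pointing down, gripper open.
Joint ranges: [-176.03, 176.03], [-82.01, 121.73], [-58.28, 71.71], [-173.87, 95.51], [-174.79, -0.11], [-173.66, 173.66]. Speed limits (degrees/s): [136.94, 136.94, 172.46, 180, 180, 180].

INTERFACE

Orientations are given as [roll, pitch, yaw] about the fixed x, y, z axes, in that order (R = Rz(yaw) Ry(pitch) Rx(roll)).
In Python, from plant import r gives the robot as it stands.
- The arm moves only by the shell command python3 -m inch 'ROWS' [OPENING] [FORCE]. ROWS is JSON, a list of rows, each an object of numbers: "x", "y", "z": the shift along the tool's x, y, z as a fraction of full scale; "yaw": the turn about the tool's z as a fraction of full scale. In form: [{"x": .., "y": .., "z": .., "yaw": ..}, ...]. A call has 1 to 5 rows; each row shifts and turns the pose as measured when the row begins, along the tool's axes as they then stand; what a row does not reach is not made up. Full scale, the value 1, is 0.025 m for a shift and 4 degrees for a turn. A row lasts 1/12 s, in which the tool goes at most 41.7 mm and 7.16 degrees, less where a joint would pass 70% of its speed; a pose out of reach is approached as far as the arm can. A call with a number of a shift or a turn outside -1 to 1 is refused whole. A call with a gripper value outside its range is refused whole. OPENING is the opening, from -1 (shut) to 1 (fully open), set as the call begins (- or left out, the last holds). The fingers move at their own pace and stop on an object; FORCE is the grip in N (left out, the last holds). Time passes only in rows, so rows that do not move let the fingers close. It gives the time, the measured TCP pose, the force and the opening at its end, in the units of the state.
- r.get_state(): the state, without advancing time (a new reading comes with each control period).
- r.capture(name): name is "scene" or "side" or "wrist"; returns (picture, depth): 400x640x3 uint8, red, green, blue; 400x640 float32, m along the optical axis (not along the pixel's ray), 0 where there is no reading.
- r.camera_info(name): a dict with "mtx" (3x3 intrinsics, pixels), "pose" (4x4, takes a point from camera to world coordinates). Camera axes: x right, y down, z forward; pixel columns grow to the right and rows downward; lengths in m; the calibration is good to about 2 mm. A picture is of the moment at which its call begins: read the wrist's pose just before it. camera_info takes no time and is no camera call; for the wrist camera it gives the pose at the moment of the call.
- r.close_job(): hands the job in, once; it reports no verdict.
The state is a dict: "time_s": time; "joints": joint angles; "qd": joint speeds; "joint_torque": joint torques, N m; "tcp_pos": TCP position; "eef_rot": TCP orientation; "contact_force": force on the tool from outside, world axes, zero at the start; "moment": the same for the moment, N m; "gripper_width": finger opening in m.
Only numpy, scipy, OpenCV 4.12 (cv2) and the standard library are available. Lean on these libraries where they do the work, as an engineer would, in place of code of your own. Each camera call takes 0.05 s, during which the arm holds its last target. There are 200 camera calls.

TASK

The socket extension is already down on the nut in the gearbox bore, but the black motor left on top of the gearbox blocks its bar. First lift the motor off and set it down gently, upright, in the blue tray; then push the bar clockwise (seen from above) until its red-sleeved end lies over the yellow mark on the gearbox, and let go. Do not tip the motor over, and leave the wheel, the spare pulley and the screwdriver where they are.

Things in the scene. Friction and masses are not known exactly. Their poses are not given: they have to be found in the camera images.
- housing: Aluminium gearbox on a wooden board, fixed to the bench. Origin at bench level on the vertical bore axis; x points from the bore to where the motor stands, z up. Flat deck 80 mm up, x -48 to +92, y -65 to +65 mm; board 18 mm thick, x -55 to +117, y -75 to +75. Bore 36 mm wide, 55 deep, nut at its bottom. Two brass pulleys jut 23 mm from the +x face below the deck.
- extension (a joint): Turn of socket extension and nut about the bore axis, rad, growing clockwise from above. Stops at 0 and 2.8; 2.2 is over the mark; starts 0 to 0.6. In the housing frame the bar's sleeved end points at angle 1.85 - value, counter-clockwise from x. Stays where left; takes about 0.25 N m (4 to 5 N at the sleeve). The socket cannot come off. Hub 20 mm thick, shaft top 156 mm above bench.
- bar_sleeve (a point): Centre of the red sleeve on the extension's bar, 57 mm from the bore axis, 145 mm above the bench. The bar is level and round, 10 mm thick, sticking out 74 mm on this side (red sleeve, 14 mm thick, from 40 to 74 mm) and only 16 mm on the other. Site x axis points outwards along the bar.
- mark (a point): Outer part of the yellow painted line on the deck of the gearbox, 75 mm from the bore axis, 80 mm above the bench. The line is 8 mm wide and runs radially from 26 to 79 mm; the bar belongs right above it.
- motor_mid (a point): Centre (half-way up) of the loose black electric motor, an upright can 40 mm across and 74 mm high with an aluminium top and a thin 12 mm shaft stub above that; about 0.3 kg. It stands on the deck about 58 mm from the bore axis, in the way of the bar. z axis along the can, up.
- tray: Blue open parts tray fixed to the bench, empty, 150 (x) by 130 (y) mm outside and 20 mm high, walls and floor 4 mm thick. Origin at the centre of its underside, z up.
- wheel: Bystander: black model-car wheel lying flat, 104 mm across, 43 mm high. Origin under its centre.
- pulley: Bystander: spare brass toothed pulley lying flat, 48 mm across, 18 mm high. Origin under its centre.
- driver: Bystander: hex screwdriver with an orange handle, 200 mm long, 22 mm high, lying along its x axis. Origin underneath, near the middle.
Things that resemble listed ones, but are neither listed nor needed, are in the scene too. There is more than one size of the part that bears motor_mid; the job needs the larger.

How it is judged (in metres and radians):
On the way, in this order (a step that is already met when the one before it is completed fails the run):
1. the motor stands upright in the tray, let go, with the bar not yet turned to the mark (x of motor_mid in the frame of tray between -0.056 and 0.056 m and y of motor_mid in the frame of tray between -0.046 and 0.046 m and z of motor_mid in the frame of tray below 0.046 m and angle between motor_mid's own z axis and vertical below 0.12 rad and contact force between the fingers and motor below 0.1 N and value of joint extension below 2 rad), for 0.2 s.
2. the bar has been turned to the mark (value of joint extension between 2.05 and 2.35 rad), for 0.2 s.
At the end, for the whole second after the job is handed in: The extension is at rest with the sleeved end of its bar within 0.15 rad (8.6 degrees) of the yellow mark (joint between 2.05 and 2.35), and the motor stands upright (within 0.12 rad) and at rest on the floor of the tray, its whole can between the tray's walls (all of step 2 and velocity of joint extension between -0.05 and 0.05 rad/s and x of motor_mid in the frame of tray between -0.056 and 0.056 m and y of motor_mid in the frame of tray between -0.046 and 0.046 m and z of motor_mid in the frame of tray below 0.046 m and angle between motor_mid's own z axis and vertical below 0.12 rad and linear speed of motor below 0.02 m/s); the robot touches nothing.
It fails at once if the motor is tipped over (more than 0.7 rad) (angle between motor_mid's own z axis and vertical above 0.7 rad).
It fails at once if the motor is dropped (falls faster than 0.7 m/s out of the fingers, about 25 mm) (linear speed of motor above 0.7 m/s and contact force between the fingers and motor below 0.05 N).
It fails at once if the wheel, the spare pulley or the screwdriver is moved by more than 30 mm (distance of any of wheel, pulley, driver from where it was at the start of the episode above 0.03 m).
It also fails if it takes over 59 s, if anything falls off the work surface, if the arm or the gripper's body presses on something with over 40 N, if the wrist force passes 120 N, or if a joint passes its speed limit or range.

## Working session

There is one attempt and no reset: what is moved stays moved. The work goes in short steps, Python scripts to look and compute and a shell command to move; the robot and the scene stay as the last step left them, time stands still between calls to the robot, and variables do not carry over. Pictures are saved under pics/ and viewed, about 8 in all and at most 12, crops included, and the job is handed in when it is done.

```bash
ls; mkdir -p pics; python3 - <<'E'
from plant import r
import cv2,numpy as np
print(r.get_state())
for n in ("scene","side"):
    p,d=r.capture(n); cv2.imwrite(f"pics/{n}0.png",p[:,:,::-1]); np.save(f"pics/{n}0.npy",d); 
    i=r.camera_info(n); print(n,np.round(i["mtx"],1).tolist(),np.round(i["pose"],3).tolist())
E
```

```text
pics
{'time_s': 0.0, 'joints': array([ 8.59490521e+01,  2.05894223e+01,  6.33968036e-01, -2.11778802e-02,
       -7.01349638e+01, -1.65089939e+01]), 'qd': array([ 0.01281992,  0.01411055,  0.05399385, -0.08997216,  0.10485051,
        0.02073334]), 'joint_torque': array([-7.25881928e-04, -5.82723427e+01,  2.93059802e+01,  6.99738532e+00,
        6.89040593e-03, -1.66713940e-04]), 'tcp_pos': array([0.23688045, 0.63156903, 0.23664353]), 'eef_rot': array([ 1.79907652e+02, -6.60836417e-03, -2.05671485e+01]), 'contact_force': array([ 0.25876363,  1.30835678, -0.57362183]), 'moment': array([ 0.02009797, -0.03188644,  0.05582766]), 'gripper_width': 0.08785185360342376}
scene [[404.8, 0.0, 319.0], [0.0, 404.8, 206.9], [0.0, 0.0, 1.0]] [[0.885, 0.316, -0.341, 0.864], [0.465, -0.63, 0.622, -0.48], [-0.018, -0.709, -0.705, 0.69], [0.0, 0.0, 0.0, 1.0]]
side [[438.9, 0.0, 325.9], [0.0, 438.9, 202.0], [0.0, 0.0, 1.0]] [[0.894, -0.252, 0.37, 0.259], [-0.447, -0.542, 0.712, -0.636], [0.021, -0.802, -0.597, 0.659], [0.0, 0.0, 0.0, 1.0]]
```

View pics/scene0.png

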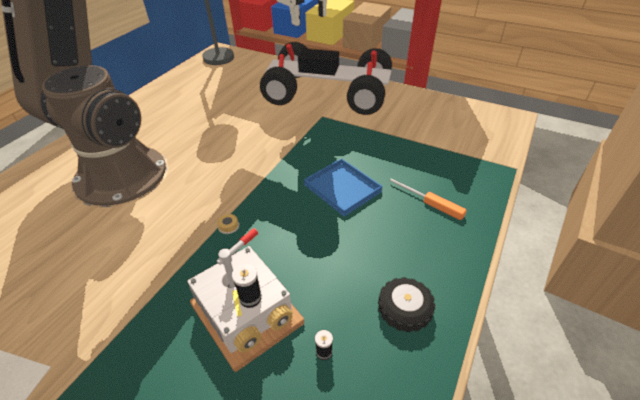

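View pics/side0.png

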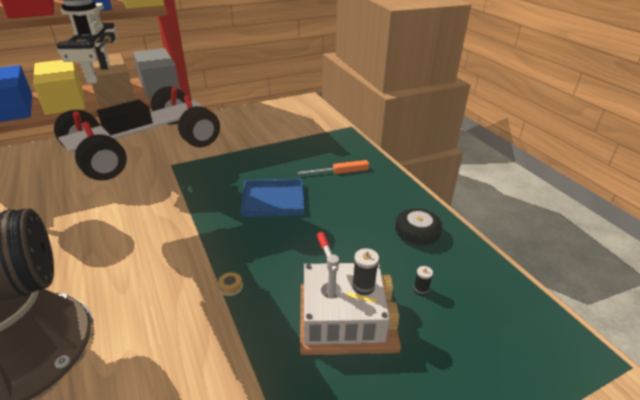

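Scene view: gearbox deck around (240,290), large motor (246,285), red sleeve (245,241), tray (343,187). Side view: motor (366,270), hub (332,265), sleeve (323,241), yellow mark (360,297). The small motor at (323,343) in the scene view is a decoy.

```bash
cat > h.py <<'E'
import numpy as np,cv2
from plant import r
def cloud(p,d,i):
    K=i["mtx"];T=np.array(i["pose"]);v,u=np.mgrid[:p.shape[0],:p.shape[1]]
    c=np.stack([(u-K[0][2])/K[0][0]*d,(v-K[1][2])/K[1][1]*d,d],-1)
    w=c@T[:3,:3].T+T[:3,3]; w[d<=0]=np.nan
    return w,cv2.cvtColor(p,cv2.COLOR_RGB2HSV)
def box(a):
    q=cv2.minAreaRect((a[:,:2]*1000).astype(np.float32)); return np.round(q[0],1),np.round(q[1],1),round(q[2],1)
E
python3 - <<'E'
from h import *
for n,roi in (("scene",(180,310,220,370)),("side",(290,410,225,355))):
    p=cv2.imread(f"pics/{n}0.png")[:,:,::-1].copy(); d=np.load(f"pics/{n}0.npy")
    w,h=cloud(p,d,r.camera_info(n)); z=w[...,2]; H,S,V=h[...,0],h[...,1],h[...,2]
    R=np.zeros(z.shape,bool); u0,u1,v0,v1=roi; R[v0:v1,u0:u1]=1
    def rep(t,m):
        m=cv2.morphologyEx(m.astype(np.uint8),cv2.MORPH_OPEN,np.ones((2,2))).astype(bool)&np.isfinite(z)
        a=w[m]; print(n,t,len(a),np.round(np.median(a,0),4) if len(a) else '', box(a) if len(a)>4 else '')
    rep("tray",(H>100)&(H<122)&(S>130)&(z<0.03)&(z>-.01)&(w[...,0]>.2)&(w[...,1]<1))
    rep("trayrim",(H>100)&(H<122)&(S>130)&(z<0.025)&(z>.014)&(w[...,0]>.2)&(w[...,1]<1))
    rep("deck",R&(z>.074)&(z<.086)&(S<60))
    rep("sleeve",R&((H<6)|(H>174))&(S>150)&(z>.12))
    rep("yellow",R&(H>22)&(H<34)&(S>120)&(z>.07)&(z<.09))
    rep("mtop",R&(z>.148)&(z<.162))
    rep("mbody",R&(z>.09)&(z<.145)&(V<70))
    rep("hub",R&(z>.13)&(z<.15)&(S<60)&(V>80))
    rep("high",R&(z>.162)&(z<.18))
    rep("board",R&(z>.012)&(z<.024)&(H<20)&(S>90))
E
```

```text
scene tray 1328 [0.5327 0.2084 0.0052] (array([552. , 212.7]), array([131.3, 156. ]), 68.1)
scene trayrim 214 [0.5517 0.1696 0.0157] (array([550. , 212.7]), array([129.4, 152.5]), 68.6)
scene deck 3592 [ 0.5396 -0.2056  0.0799] (array([ 518.9, -167.9]), array([155.6, 182.9]), 65.5)
scene sleeve 107 [ 0.5256 -0.1209  0.1477] (array([483.7, -74.6]), array([ 27.8, 150.9]), 40.8)
scene yellow 66 [ 0.5566 -0.2192  0.0807] (array([ 553.3, -215.7]), array([ 6.9, 50.8]), 43.7)
scene mtop 679 [ 0.5589 -0.1893  0.1532] (array([ 534.9, -172. ]), array([ 62.3, 116.5]), 34.0)
scene mbody 349 [ 0.5806 -0.2087  0.1161] (array([ 577.7, -202.7]), array([37.5, 14.5]), 64.5)
scene hub 212 [ 0.5193 -0.1806  0.1426] (array([ 497. , -145.9]), array([ 60.1, 211.3]), 49.8)
scene high 10 [ 0.5666 -0.1972  0.1645] (array([ 565.1, -193.5]), array([ 3. , 11.2]), 25.7)
scene board 1406 [ 0.5944 -0.2359  0.0175] (array([ 477.6, -152.7]), array([168.1, 332.6]), 60.4)
side tray 1929 [0.5516 0.2065 0.0053] (array([554.5, 217.1]), array([147.4, 152.3]), 69.3)
side trayrim 243 [0.5476 0.1631 0.015 ] (array([555.8, 215.9]), array([145.1, 149.4]), 70.8)
side deck 3463 [ 0.5148 -0.2092  0.0808] (array([ 555. , -159.5]), array([203.6, 155.5]), 65.3)
side sleeve 104 [ 0.5188 -0.1257  0.1514] (array([559.9, -50.5]), array([203.,  18.]), 62.0)
side yellow 59 [ 0.5436 -0.2147  0.0815] (array([ 545.8, -216.3]), array([ 7.3, 41.2]), 44.2)
side mtop 637 [ 0.5514 -0.189   0.1539] (array([594.7, -99.9]), array([251.8, 121.8]), 59.2)
side mbody 404 [ 0.5555 -0.2128  0.1178] (array([ 577.5, -199.9]), array([64.5, 25.4]), 19.7)
side hub 137 [ 0.5138 -0.1866  0.1451] (array([ 581.2, -128.3]), array([192.3,  93.6]), 57.6)
side high 10 [ 0.5647 -0.1974  0.1615] (array([ 569.3, -193.5]), array([14.6,  2.8]), 42.8)
side board 1053 [ 0.5024 -0.2533  0.0182] (array([ 540.5, -196.3]), array([144.6, 174.8]), 65.8)
```

```bash
python3 -m inch '[{"x":0.45,"y":0.5,"yaw":1},{"x":0.9,"y":1},{"x":0.9,"y":1},{"x":0.9,"y":1},{"x":0.9,"y":1}]' 0.6
python3 -m inch '[{"x":0.9,"y":1},{"x":0.9,"y":1},{"x":0.9,"y":1},{"x":0.9,"y":1},{"x":0.9,"y":1}]'
python3 -m inch '[{"x":0.9,"y":1},{"x":0.9,"y":1},{"x":0.9,"y":1},{"x":0.9,"y":1},{"x":0.9,"y":1}]'
```

```text
validation failed for argument at $[0]...
validation failed for argument at $[0]...
validation failed for argument at $[0]...
```

```bash
python3 -m inch '[{"x":0.45,"y":0.5,"z":0,"yaw":1},{"x":0.9,"y":1,"z":0,"yaw":0},{"x":0.9,"y":1,"z":0,"yaw":0},{"x":0.9,"y":1,"z":0,"yaw":0},{"x":0.9,"y":1,"z":0,"yaw":0}]' 0.6
python3 -m inch '[{"x":0.9,"y":1,"z":0,"yaw":0},{"x":0.9,"y":1,"z":0,"yaw":0},{"x":0.9,"y":1,"z":0,"yaw":0},{"x":0.9,"y":1,"z":0,"yaw":0},{"x":0.9,"y":1,"z":0,"yaw":0}]'
```

```text
time_s: 0.52
tcp_pos: [0.282, 0.4865, 0.2314]
eef_rot: [179.5, -0.1, -24.5]
contact_force: [0.3, -0.0, 0.1]
gripper_width: 0.0707
time_s: 0.93
tcp_pos: [0.3328, 0.3166, 0.2309]
eef_rot: [179.3, -0.1, -24.4]
contact_force: [0.2, 0.8, 0.9]
gripper_width: 0.0705
```

```bash
python3 -m inch '[{"x":1,"y":0.87,"z":-0.1,"yaw":0},{"x":1,"y":0.87,"z":-0.1,"yaw":0},{"x":1,"y":0.87,"z":-0.1,"yaw":0},{"x":1,"y":0.87,"z":-0.1,"yaw":0},{"x":1,"y":0.87,"z":-0.1,"yaw":0}]'
python3 -m inch '[{"x":1,"y":0.87,"z":-0.1,"yaw":0},{"x":1,"y":0.87,"z":-0.1,"yaw":0},{"x":1,"y":0.87,"z":-0.1,"yaw":0},{"x":1,"y":0.87,"z":-0.1,"yaw":0},{"x":1,"y":0.87,"z":-0.1,"yaw":0}]'
python3 -m inch '[{"x":1,"y":0.87,"z":0,"yaw":0},{"x":1,"y":0.87,"z":0,"yaw":0},{"x":0.5,"y":0.5,"z":0,"yaw":0},{"x":0,"y":0,"z":0,"yaw":0}]'
python3 - <<'E'
from h import *
i=r.camera_info("wrist"); p,d=r.capture("wrist"); cv2.imwrite("pics/w1.png",p[:,:,::-1]); np.save("pics/w1.npy",d); np.save("pics/w1T.npy",i["pose"])
print(np.round(i["pose"],3).tolist(),np.round(i["mtx"],1).tolist(),r.get_state()["tcp_pos"])
E
```

```text
time_s: 1.35
tcp_pos: [0.4012, 0.1565, 0.2447]
eef_rot: [179.3, -0.0, -24.3]
contact_force: [0.4, 0.7, 0.1]
gripper_width: 0.0701
time_s: 1.77
tcp_pos: [0.471, -0.0025, 0.2595]
eef_rot: [179.4, -0.0, -24.2]
contact_force: [0.2, 0.5, 0.3]
gripper_width: 0.0703
time_s: 2.1
tcp_pos: [0.5069, -0.0884, 0.2596]
eef_rot: [179.3, -0.0, -24.5]
contact_force: [0.1, -0.1, 0.5]
gripper_width: 0.0699
[[-0.414, -0.864, -0.286, 0.585], [-0.91, 0.397, 0.118, -0.123], [0.011, 0.309, -0.951, 0.407], [0.0, 0.0, 0.0, 1.0]] [[285.2, 0.0, 322.0], [0.0, 285.2, 195.9], [0.0, 0.0, 1.0]] [ 0.50644342 -0.08751861  0.2594324 ]
```

View pics/w1.png

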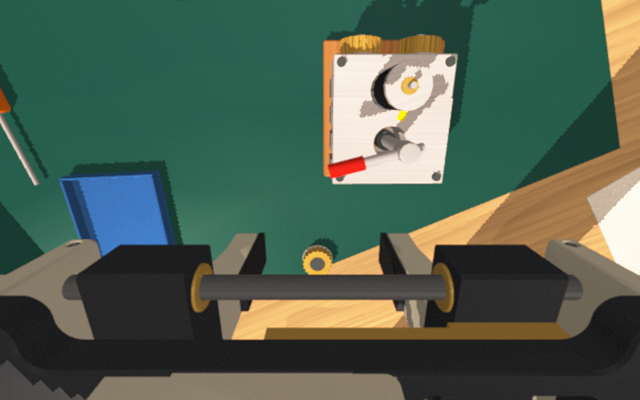

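Wrist view: motor top (407,87) with stub (413,85), hub top (410,152), red sleeve (348,166), deck corners about (334,54), (457,54), (332,182), (442,184). All clear.

```bash
python3 - <<'E'
from h import *
p=cv2.imread("pics/w1.png")[:,:,::-1].copy(); d=np.load("pics/w1.npy");T=np.load("pics/w1T.npy");K=r.camera_info("wrist")["mtx"]
w,h=cloud(p,d,dict(mtx=K,pose=T));z=w[...,2];H,S,V=h[...,0],h[...,1],h[...,2]
R=np.zeros(z.shape,bool);R[45:190,325:465]=1
def circ(m):
    a=(w[m][:,:2]*1000).astype(np.float32); c,rr=cv2.minEnclosingCircle(a); print(len(a),np.round(np.median(w[m],0),4),np.round(c,1),round(rr,1))
M=R.copy();M[:,:]=0;M[60:115,375:440]=1
for a,b in((.147,.150),(.150,.158),(.158,.172)): circ(M&(z>a)&(z<b))
M[:]=0;M[135:170,393:430]=1
circ(M&(z>.148)&(z<.162))
s=R&((H<6)|(H>174))&(S>150)&(z>.12);print("sleeve",np.round(np.median(w[s],0),4),box(w[s]))
k=R&(z>.074)&(z<.086);print("deck",box(w[k]),cv2.boxPoints(cv2.minAreaRect((w[k][:,:2]*1000).astype(np.float32))).round().tolist())
y=R&(H>22)&(H<34)&(S>120)&(z<.09);print("yel",np.median(w[y],0))
E
```

```text
32 [ 0.5734 -0.1791  0.1485] [ 568.9 -191.4] 18.7
1854 [ 0.5677 -0.1961  0.1542] [ 566.8 -197.1] 20.0
54 [ 0.5669 -0.1965  0.1658] [ 568.5 -197.4] 4.2
509 [ 0.5142 -0.1783  0.1557] [ 512.9 -179.6] 15.4
sleeve [ 0.5242 -0.1226  0.1512] (array([ 523.4, -122.5]), array([32.9, 12.5]), 79.9)
deck (array([ 535.1, -189.4]), array([131.1, 143.7]), 65.4) [[443.0, -219.0], [573.0, -279.0], [628.0, -160.0], [497.0, -100.0]]
yel [ 0.53576296 -0.2005139   0.08109995]
```

```bash
python3 -m inch '[{"x":1,"y":0.75,"z":0,"yaw":0},{"x":1,"y":0.75,"z":0,"yaw":0},{"x":1,"y":0.75,"z":0,"yaw":0},{"x":0.9,"y":0.65,"z":0,"yaw":0},{"x":0,"y":0,"z":0,"yaw":0}]'
```

```text
time_s: 2.57
tcp_pos: [0.566, -0.1941, 0.2595]
eef_rot: [179.4, 0.1, -24.2]
contact_force: [-0.1, 1.2, -0.1]
gripper_width: 0.07
```

```bash
python3 -m inch '[{"x":0.09,"y":0.09,"z":0.5,"yaw":0},{"x":0,"y":0,"z":1,"yaw":0},{"x":0,"y":0,"z":1,"yaw":0},{"x":0,"y":0,"z":0.5,"yaw":0},{"x":0,"y":0,"z":0,"yaw":0}]'
```

```text
time_s: 2.98
tcp_pos: [0.567, -0.1952, 0.1818]
eef_rot: [179.5, 0.1, -24.2]
contact_force: [-0.0, 0.0, -0.3]
gripper_width: 0.07
```

```bash
python3 -m inch '[{"x":0,"y":0,"z":0.8,"yaw":0},{"x":0,"y":0,"z":0.8,"yaw":0},{"x":0,"y":0,"z":0.6,"yaw":0},{"x":0,"y":0,"z":0.2,"yaw":0},{"x":0,"y":0,"z":0,"yaw":0}]'
```

```text
time_s: 3.4
tcp_pos: [0.5678, -0.1916, 0.1233]
eef_rot: [179.5, -0.1, -24.0]
contact_force: [0.2, -0.9, 0.3]
gripper_width: 0.0702
```

```bash
python3 -m inch '[{"x":0.06,"y":0.22,"z":0,"yaw":0},{"x":0,"y":0,"z":0,"yaw":0}]'
python3 -m inch '[{"x":0,"y":0,"z":0,"yaw":0},{"x":0,"y":0,"z":0,"yaw":0},{"x":0,"y":0,"z":0,"yaw":0},{"x":0,"y":0,"z":0,"yaw":0},{"x":0,"y":0,"z":0,"yaw":0}]' -1 25
```

```text
time_s: 3.57
tcp_pos: [0.5678, -0.1968, 0.1253]
eef_rot: [179.5, -0.2, -23.9]
contact_force: [-0.2, -0.6, 0.3]
gripper_width: 0.07
time_s: 3.98
tcp_pos: [0.5698, -0.1974, 0.1296]
eef_rot: [179.6, -0.5, -23.9]
contact_force: [0.3, 0.0, -0.8]
gripper_width: 0.0416
```

```bash
python3 -m inch '[{"x":0,"y":0,"z":0,"yaw":0},{"x":0,"y":0,"z":0,"yaw":0}]'
python3 -m inch '[{"x":0,"y":0,"z":-0.3,"yaw":0},{"x":0,"y":0,"z":-0.5,"yaw":0},{"x":0,"y":0,"z":-0.5,"yaw":0},{"x":0,"y":0,"z":-0.5,"yaw":0},{"x":0,"y":0,"z":0,"yaw":0}]'
python3 - <<'E'
from h import *
p,d=r.capture("scene"); cv2.imwrite("pics/s2.png",cv2.resize(p[180:380,140:360,::-1],None,fx=2.5,fy=2.5))
E
```

```text
time_s: 4.15
tcp_pos: [0.5698, -0.1975, 0.1297]
eef_rot: [179.6, -0.5, -23.9]
contact_force: [0.6, -0.6, 0.0]
gripper_width: 0.0394
time_s: 4.57
tcp_pos: [0.5668, -0.1964, 0.1744]
eef_rot: [179.5, -0.1, -24.0]
contact_force: [1.1, 0.7, -2.8]
gripper_width: 0.0395
```

View pics/s2.png

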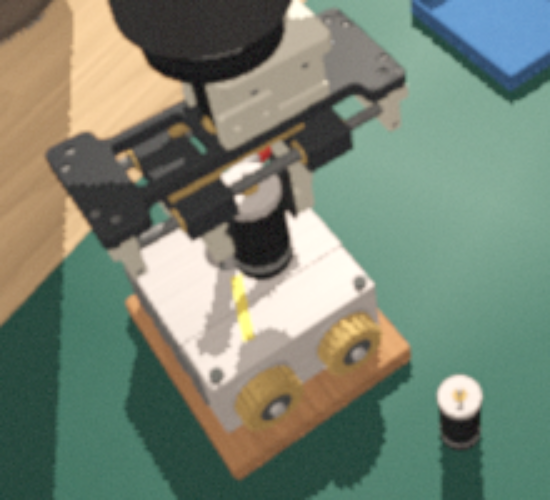

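Motor is gripped and lifted upright. In the crop it is between the fingers at (262,230), clear of the deck. Carrying it to the tray.

```bash
python3 -m inch '[{"x":0,"y":0,"z":-0.5,"yaw":0},{"x":0,"y":0,"z":-0.8,"yaw":0},{"x":0,"y":0,"z":-0.8,"yaw":0},{"x":-0.24,"y":-0.5,"z":-0.2,"yaw":0},{"x":-0.4,"y":-0.8,"z":0,"yaw":0}]'
python3 -m inch '[{"x":-0.48,"y":-0.98,"z":0,"yaw":0},{"x":-0.48,"y":-0.98,"z":0,"yaw":0},{"x":-0.48,"y":-0.98,"z":0,"yaw":0},{"x":-0.48,"y":-0.98,"z":0,"yaw":0},{"x":-0.48,"y":-0.98,"z":0,"yaw":0}]'
python3 -m inch '[{"x":-0.48,"y":-0.98,"z":0,"yaw":0},{"x":-0.48,"y":-0.98,"z":0,"yaw":0},{"x":-0.48,"y":-0.98,"z":0,"yaw":0},{"x":-0.48,"y":-0.98,"z":0,"yaw":0},{"x":-0.2,"y":-0.4,"z":0,"yaw":0}]'
```

```text
time_s: 5.03
tcp_pos: [0.5614, -0.1602, 0.226]
eef_rot: [179.4, 0.6, -24.3]
contact_force: [1.2, -0.1, -3.6]
gripper_width: 0.0397
time_s: 5.45
tcp_pos: [0.5532, -0.0177, 0.2199]
eef_rot: [179.3, 1.0, -24.6]
contact_force: [0.8, 0.2, -2.9]
gripper_width: 0.0397
time_s: 5.87
tcp_pos: [0.5443, 0.1126, 0.2131]
eef_rot: [179.1, 1.4, -24.6]
contact_force: [-0.3, -0.1, -3.6]
gripper_width: 0.0397
```

```bash
python3 -m inch '[{"x":-0.34,"y":-0.95,"z":0.3,"yaw":0},{"x":-0.34,"y":-0.95,"z":0.5,"yaw":0},{"x":-0.34,"y":-0.95,"z":0.8,"yaw":0},{"x":-0.3,"y":-0.8,"z":0.6,"yaw":0},{"x":0,"y":0,"z":0,"yaw":0}]'
python3 - <<'E'
from h import *
s=r.get_state();print(s["tcp_pos"],s["eef_rot"])
for n in("scene","side"):
    p,d=r.capture(n); w,h=cloud(p,d,r.camera_info(n));z=w[...,2];H,S,V=h[...,0],h[...,1],h[...,2]
    m=(H>100)&(H<122)&(S>130)&(z<0.03)&(z>-.01)&(w[...,0]>.2)&(w[...,1]<.4)
    m=cv2.morphologyEx(m.astype(np.uint8),cv2.MORPH_OPEN,np.ones((3,3)))
    k,l,st,c=cv2.connectedComponentsWithStats(m);j=1+np.argmax(st[1:,4]);print(n,box(w[l==j]))
    cv2.imwrite(f"pics/{n}3.png",p[:,:,::-1])
E
```

```text
time_s: 6.28
tcp_pos: [0.5469, 0.2167, 0.1515]
eef_rot: [179.1, 1.6, -24.5]
contact_force: [0.4, -0.5, -3.6]
gripper_width: 0.0394
[0.54691736 0.21666946 0.15149349] [179.05957751   1.57771799 -24.4852477 ]
scene (array([549.6, 212.9]), array([130.5, 150.5]), 68.0)
side (array([550.5, 213.1]), array([134.3, 150.4]), 67.7)
```

View pics/side3.png

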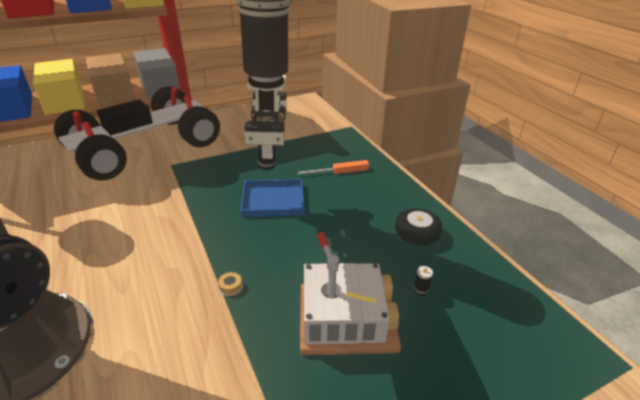

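Side view: the motor hangs upright at (265,155) above the tray (273,198), the gearbox is clear, and the bystanders are in place. Lowering.

```bash
python3 -m inch '[{"x":0.17,"y":0.08,"z":0.6,"yaw":0},{"x":0,"y":0,"z":0.8,"yaw":0},{"x":0,"y":0,"z":0.8,"yaw":0},{"x":0,"y":0,"z":0.5,"yaw":0},{"x":0,"y":0,"z":0,"yaw":0}]'
```

```text
time_s: 6.8
tcp_pos: [0.549, 0.2083, 0.086]
eef_rot: [179.2, 1.4, -24.6]
contact_force: [-0.6, -0.5, -3.9]
gripper_width: 0.0393
```

```bash
python3 -m inch '[{"x":-0.05,"y":-0.2,"z":0.4,"yaw":0},{"x":0,"y":0,"z":0.3,"yaw":0},{"x":0,"y":0,"z":0.25,"yaw":0},{"x":0,"y":0,"z":0.12,"yaw":0},{"x":0,"y":0,"z":0,"yaw":0}]'
```

```text
time_s: 7.22
tcp_pos: [0.5508, 0.2129, 0.0597]
eef_rot: [179.4, 1.3, -24.7]
contact_force: [-0.1, 0.7, -2.6]
gripper_width: 0.0396
```

```bash
python3 -m inch '[{"x":0,"y":0,"z":0.13,"yaw":0},{"x":0,"y":0,"z":0.1,"yaw":0},{"x":0,"y":0,"z":0.1,"yaw":0}]'
```

```text
time_s: 7.47
tcp_pos: [0.5517, 0.2135, 0.0537]
eef_rot: [179.5, 1.1, -24.6]
contact_force: [-11.3, -1.9, 31.6]
gripper_width: 0.0394
```

```bash
python3 -m inch '[{"x":0,"y":0,"z":-0.03,"yaw":0},{"x":0,"y":0,"z":0,"yaw":0}]'
```

```text
time_s: 7.63
tcp_pos: [0.5522, 0.2139, 0.0558]
eef_rot: [179.6, 1.1, -24.5]
contact_force: [1.1, -0.2, -2.7]
gripper_width: 0.0394
```

```bash
python3 -m inch '[{"x":0,"y":0,"z":0.05,"yaw":0},{"x":0,"y":0,"z":0,"yaw":0},{"x":0,"y":0,"z":0,"yaw":0},{"x":0,"y":0,"z":0,"yaw":0},{"x":0,"y":0,"z":0,"yaw":0}]' 0.6
python3 -m inch '[{"x":0,"y":0,"z":-0.3,"yaw":0},{"x":0,"y":0,"z":-0.6,"yaw":0},{"x":0,"y":0,"z":-1,"yaw":0},{"x":0,"y":0,"z":-1,"yaw":0},{"x":0,"y":0,"z":-1,"yaw":0}]'
python3 -m inch '[{"x":0,"y":0,"z":-1,"yaw":0},{"x":0,"y":0,"z":-1,"yaw":0},{"x":0,"y":0,"z":-1,"yaw":0}]' -1
```

```text
time_s: 8.05
tcp_pos: [0.5537, 0.2148, 0.0557]
eef_rot: [179.8, 0.9, -24.5]
contact_force: [-0.2, -0.8, -0.3]
gripper_width: 0.0668
time_s: 8.47
tcp_pos: [0.5523, 0.2122, 0.1519]
eef_rot: [179.1, 1.3, -24.6]
contact_force: [0.1, 1.2, -0.2]
gripper_width: 0.0699
time_s: 8.72
tcp_pos: [0.5538, 0.2119, 0.2325]
eef_rot: [179.2, 1.3, -24.6]
contact_force: [1.1, -0.5, -0.5]
gripper_width: 0.0554
```

```bash
python3 -m inch '[{"x":0.12,"y":0.5,"z":0,"yaw":0},{"x":0.23,"y":1,"z":0,"yaw":0},{"x":0.23,"y":1,"z":0,"yaw":0},{"x":0.23,"y":1,"z":0,"yaw":0},{"x":0.23,"y":1,"z":0,"yaw":0}]'
python3 -m inch '[{"x":0.23,"y":1,"z":0,"yaw":0},{"x":0.23,"y":1,"z":0,"yaw":0},{"x":0.23,"y":1,"z":0,"yaw":0},{"x":0.23,"y":1,"z":0,"yaw":0},{"x":0.23,"y":1,"z":0,"yaw":0}]'
python3 -m inch '[{"x":0.23,"y":1,"z":0,"yaw":0},{"x":0.23,"y":0.8,"z":0,"yaw":0},{"x":0,"y":0,"z":0,"yaw":0}]'
python3 - <<'E'
from h import *
for n in("scene","side"):
    p,d=r.capture(n); w,h=cloud(p,d,r.camera_info(n));z=w[...,2];H,S,V=h[...,0],h[...,1],h[...,2]
    near=np.hypot(w[...,0]-.55,w[...,1]-.213)<.05
    for a,b in((.03,.06),(.07,.085),(.085,.1)):
        m=near&(z>a)&(z<b);print(n,a,m.sum(),np.round(np.median(w[m],0),4),box(w[m]) if m.sum()>3 else '')
    m=((H<6)|(H>174))&(S>150)&(z>.12)&(np.hypot(w[...,0]-.515,w[...,1]+.18)<.09);print("sleeve",m.sum(),np.round(np.median(w[m],0),4))
    if n=="scene": cv2.imwrite("pics/s4.png",p[:,:,::-1])
E
```

```text
time_s: 9.13
tcp_pos: [0.5343, 0.1001, 0.2436]
eef_rot: [179.9, 0.7, -24.2]
contact_force: [-0.5, -0.8, -1.2]
gripper_width: 0.0227
time_s: 9.55
tcp_pos: [0.5068, -0.0322, 0.2465]
eef_rot: [-179.9, 0.5, -24.1]
contact_force: [-0.2, 0.1, 0.1]
gripper_width: 0.0004
time_s: 9.8
tcp_pos: [0.4964, -0.0837, 0.2482]
eef_rot: [-179.9, 0.4, -24.2]
contact_force: [0.4, 0.1, 1.2]
gripper_width: 0.0005
scene 0.03 155 [0.5539 0.1994 0.0448] (array([551.4, 204.8]), array([39.3, 20. ]), 27.2)
scene 0.07 164 [0.548  0.2099 0.0778] (array([545.3, 213.9]), array([38.4, 39.9]), 76.2)
scene 0.085 5 [0.5465 0.2138 0.0888] (array([546.6, 215.1]), array([2.4, 4.6]), 25.3)
sleeve 109 [ 0.5256 -0.1231  0.1499]
side 0.03 137 [0.5368 0.2    0.0433] (array([540.8, 204.3]), array([19.6, 38.5]), 69.3)
side 0.07 85 [0.5359 0.2108 0.0785] (array([537.3, 217.2]), array([39.6, 19.5]), 69.5)
side 0.085 3 [0.5449 0.215  0.0898] 
sleeve 96 [ 0.5185 -0.1228  0.1515]
```

View pics/s4.png

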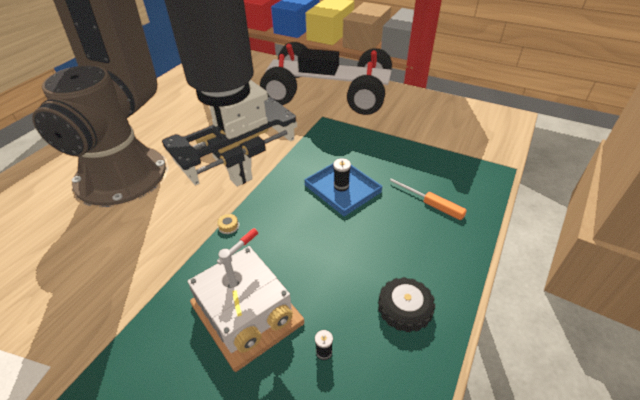

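Scene view: motor stands upright in the tray at (342,173), at world (0.546, 0.214), top at z = 0.078. Bar still at its start. Moving behind the sleeve and down.

```bash
python3 -m inch '[{"x":0.1,"y":0.75,"z":0.2,"yaw":0},{"x":0,"y":0.75,"z":0.7,"yaw":0},{"x":0,"y":0,"z":1,"yaw":0},{"x":0,"y":0,"z":0.8,"yaw":0},{"x":0,"y":0,"z":0,"yaw":0}]'
```

```text
time_s: 10.32
tcp_pos: [0.486, -0.1149, 0.1813]
eef_rot: [-179.6, 0.0, -24.0]
contact_force: [-1.3, -0.0, -0.7]
gripper_width: 0.0004
```

```bash
python3 -m inch '[{"x":0,"y":0.18,"z":0.7,"yaw":0},{"x":0,"y":0,"z":0.7,"yaw":0},{"x":0,"y":0,"z":0.35,"yaw":0},{"x":0,"y":0,"z":0,"yaw":0}]'
cat > pth.py <<'E'
from h import *
# waypoints of closed-finger centre pushing bar at world angle th; prints moves from the measured pose
import sys
B=np.array([.515,-.180]);s=r.get_state();c=s["tcp_pos"];yw=s["eef_rot"][2]
print(np.round(c,4),yw,np.round(s["contact_force"],1))
e=lambda a:np.array([np.cos(np.radians(a)),np.sin(np.radians(a))])
q=c[:2]
for th in map(float,sys.argv[1:]):
    f=np.radians(th-90-yw); hh=9.5*abs(np.cos(f))+21*abs(np.sin(f))+7
    C=B+.055*e(th)-hh/1000*e(th-90); d=C-q; q=C
    print(th,np.round(C,4),"x %.2f y %.2f"%(d@e(yw)/.025,d@e(yw-90)/.025))
E
python3 pth.py 81 70 60 50 40 30 20 10 0 -10 -20 -30 -40 -45
```

```text
time_s: 10.65
tcp_pos: [0.487, -0.1163, 0.1393]
eef_rot: [-179.6, -0.1, -23.8]
contact_force: [-0.2, 0.1, -0.3]
gripper_width: 0.0006
[ 0.487  -0.1163  0.1393] -23.771714642816367 [-0.2  0.1 -0.3]
81.0 [ 0.5023 -0.1223] x 0.66 y -0.03
70.0 [ 0.517  -0.1222] x 0.54 y -0.24
60.0 [ 0.5263 -0.123 ] x 0.35 y -0.12
50.0 [ 0.5335 -0.1237] x 0.28 y -0.09
40.0 [ 0.5412 -0.1256] x 0.31 y -0.05
30.0 [ 0.5491 -0.1291] x 0.34 y -0.00
20.0 [ 0.5569 -0.1342] x 0.37 y 0.06
10.0 [ 0.564  -0.1412] x 0.37 y 0.14
0.0 [ 0.57 -0.15] x 0.36 y 0.22
-10.0 [ 0.5743 -0.1603] x 0.33 y 0.31
-20.0 [ 0.5765 -0.172 ] x 0.27 y 0.39
-30.0 [ 0.5771 -0.1825] x 0.19 y 0.37
-40.0 [ 0.5763 -0.1925] x 0.13 y 0.38
-45.0 [ 0.5751 -0.1977] x 0.04 y 0.21
```

```bash
python3 -m inch '[{"x":0.35,"y":0,"z":0.1,"yaw":0},{"x":0.3,"y":0,"z":0,"yaw":0},{"x":0.27,"y":-0.12,"z":0,"yaw":0},{"x":0.27,"y":-0.12,"z":0,"yaw":0},{"x":0.2,"y":-0.06,"z":0,"yaw":0}]'; python3 pth.py 60 50 40 30 20
```

```text
time_s: 11.07
tcp_pos: [0.5208, -0.1236, 0.1389]
eef_rot: [-179.9, 0.3, -23.7]
contact_force: [-7.4, -1.7, 1.6]
gripper_width: 0.0007
[ 0.5208 -0.1236  0.1389] -23.693777916220707 [-7.4 -1.7  1.6]
60.0 [ 0.5263 -0.123 ] x 0.19 y -0.11
50.0 [ 0.5335 -0.1237] x 0.28 y -0.09
40.0 [ 0.5412 -0.1256] x 0.31 y -0.05
30.0 [ 0.5491 -0.129 ] x 0.34 y -0.00
20.0 [ 0.5569 -0.1342] x 0.37 y 0.06
```

Contact made at about 7 N, as expected. Continuing.

```bash
python3 -m inch '[{"x":0.2,"y":-0.08,"z":0.05,"yaw":0},{"x":0.28,"y":-0.09,"z":0.02,"yaw":0},{"x":0.31,"y":-0.05,"z":0.02,"yaw":0},{"x":0.34,"y":0,"z":0.02,"yaw":0},{"x":0.2,"y":0.04,"z":0,"yaw":0}]'; python3 pth.py 40 30 20 10 0 -10 -20
```

```text
time_s: 11.48
tcp_pos: [0.5452, -0.1351, 0.1358]
eef_rot: [179.5, 1.6, -24.0]
contact_force: [-7.2, 3.8, 2.3]
gripper_width: 0.0003
[ 0.5452 -0.1351  0.1358] -23.971317832341786 [-7.2  3.8  2.3]
40.0 [ 0.5412 -0.1257] x -0.30 y -0.28
30.0 [ 0.5491 -0.1291] x 0.34 y -0.00
20.0 [ 0.5569 -0.1342] x 0.37 y 0.06
10.0 [ 0.564  -0.1412] x 0.37 y 0.14
0.0 [ 0.57 -0.15] x 0.36 y 0.22
-10.0 [ 0.5743 -0.1603] x 0.33 y 0.31
-20.0 [ 0.5765 -0.1719] x 0.27 y 0.39
```

```bash
python3 -m inch '[{"x":0.25,"y":-0.15,"z":0,"yaw":0},{"x":0.3,"y":-0.1,"z":0,"yaw":0},{"x":0.37,"y":0.06,"z":0,"yaw":0},{"x":0.36,"y":0.15,"z":0,"yaw":0}]'; python3 pth.py 10 0 -10 -20 -30 -40
```

```text
time_s: 11.82
tcp_pos: [0.5728, -0.1461, 0.1352]
eef_rot: [179.5, 2.2, -24.1]
contact_force: [-4.0, 3.6, 1.4]
gripper_width: 0.0002
[ 0.5728 -0.1461  0.1352] -24.13820707873165 [-4.   3.6  1.4]
10.0 [ 0.564  -0.1412] x -0.40 y -0.04
0.0 [ 0.57 -0.15] x 0.36 y 0.22
-10.0 [ 0.5743 -0.1603] x 0.33 y 0.31
-20.0 [ 0.5765 -0.1719] x 0.27 y 0.39
-30.0 [ 0.5771 -0.1825] x 0.19 y 0.38
-40.0 [ 0.5763 -0.1925] x 0.14 y 0.38
```

```bash
python3 -m inch '[{"x":0.27,"y":0.25,"z":0,"yaw":0},{"x":0.22,"y":0.3,"z":0,"yaw":0},{"x":0.16,"y":0.32,"z":0,"yaw":0},{"x":0.05,"y":0.2,"z":0,"yaw":0}]'; python3 pth.py -20 -30 -40 -45
python3 - <<'E'
from h import *
for n in("scene","side"):
    p,d=r.capture(n); w,h=cloud(p,d,r.camera_info(n));z=w[...,2];H,S,V=h[...,0],h[...,1],h[...,2]
    m=((H<6)|(H>174))&(S>150)&(z>.12)&(np.hypot(w[...,0]-.515,w[...,1]+.18)<.09)
    if m.any(): c=np.median(w[m],0);print(n,m.sum(),np.round(c,4),np.degrees(np.arctan2(c[1]+.18,c[0]-.515)))
    if n=="side": cv2.imwrite("pics/side5.png",cv2.resize(p[180:370,260:450,::-1],None,fx=3,fy=3))
E
```

```text
time_s: 12.15
tcp_pos: [0.5815, -0.1768, 0.1357]
eef_rot: [179.7, 2.3, -24.1]
contact_force: [0.1, 4.7, -0.3]
gripper_width: 0.0002
[ 0.5815 -0.1768  0.1357] -24.123685520405886 [ 0.1  4.7 -0.3]
-20.0 [ 0.5765 -0.1719] x -0.27 y -0.10
-30.0 [ 0.5771 -0.1825] x 0.19 y 0.38
-40.0 [ 0.5763 -0.1925] x 0.14 y 0.38
-45.0 [ 0.5751 -0.1977] x 0.04 y 0.21
scene 58 [ 0.5756 -0.2029  0.1499] -20.726556920360693
```

View pics/side5.png

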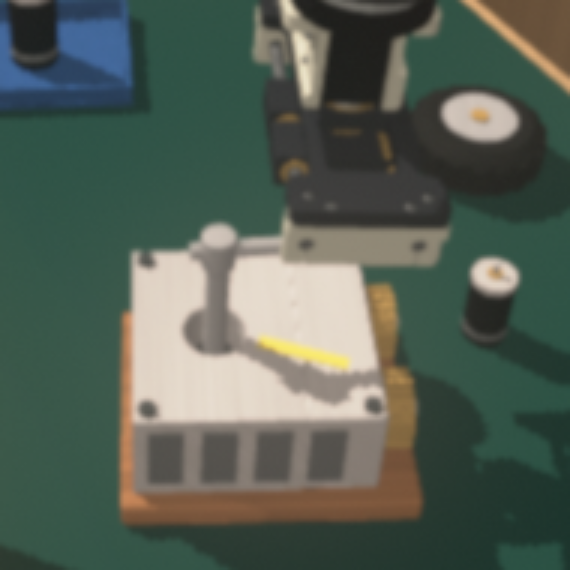

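Side crop: the bar (250,245) points under the gripper, and the mark runs (265,345) to (345,362). The sleeve is at about −21° against a target of −44.6°. I'll push on in small steps.

```bash
python3 -m inch '[{"x":0,"y":0.25,"z":0,"yaw":0},{"x":0,"y":0.25,"z":0,"yaw":0},{"x":-0.05,"y":0.12,"z":0,"yaw":0}]'; python3 pth.py -30 -40 -45
cat > ang.py <<'E'
from h import *
p,d=r.capture("scene"); w,h=cloud(p,d,r.camera_info("scene"));z=w[...,2];H,S,V=h[...,0],h[...,1],h[...,2]
m=((H<6)|(H>174))&(S>150)&(z>.12)&(np.hypot(w[...,0]-.515,w[...,1]+.18)<.09)
c=np.median(w[m],0);print(m.sum(),np.round(c,4),np.degrees(np.arctan2(c[1]+.18,c[0]-.515)),box(w[m]))
E
python3 ang.py
```

```text
time_s: 12.5
tcp_pos: [0.5767, -0.19, 0.1366]
eef_rot: [179.8, 2.0, -24.1]
contact_force: [4.4, 3.8, -2.4]
gripper_width: 0.0008
[ 0.5767 -0.19    0.1366] -24.09216684179992 [ 4.4  3.8 -2.4]
-30.0 [ 0.5771 -0.1825] x -0.11 y -0.28
-40.0 [ 0.5763 -0.1925] x 0.14 y 0.38
-45.0 [ 0.5751 -0.1977] x 0.04 y 0.21
46 [ 0.5714 -0.2174  0.1502] -33.50076265873424 (array([ 561.2, -215.1]), array([ 9.4, 30.6]), 77.6)
```

```bash
python3 -m inch '[{"x":-0.04,"y":0.2,"z":0,"yaw":0},{"x":-0.04,"y":0.16,"z":0,"yaw":0}]'; python3 pth.py -40 -45; python3 ang.py
```

```text
time_s: 12.72
tcp_pos: [0.5726, -0.1971, 0.1374]
eef_rot: [179.9, 1.8, -24.1]
contact_force: [3.3, 3.4, -3.1]
gripper_width: 0.0002
[ 0.5726 -0.1971  0.1374] -24.059781033498343 [ 3.3  3.4 -3.1]
-40.0 [ 0.5763 -0.1925] x 0.06 y -0.23
-45.0 [ 0.5751 -0.1977] x 0.04 y 0.21
37 [ 0.5638 -0.225   0.1507] -42.67378243227759 (array([ 563.1, -224. ]), array([ 9.4, 12.3]), 58.6)
```

Close to the mark. Backing off and lifting to check.

```bash
python3 -m inch '[{"x":0,"y":-0.4,"z":0,"yaw":0},{"x":0,"y":-0.6,"z":0,"yaw":0},{"x":0,"y":-0.3,"z":-0.6,"yaw":0},{"x":0,"y":-0.3,"z":-1,"yaw":0},{"x":0,"y":0,"z":-1,"yaw":0}]'
python3 -m inch '[{"x":0,"y":-0.8,"z":-1,"yaw":0},{"x":-0.5,"y":-1,"z":-0.6,"yaw":0},{"x":-0.5,"y":-1,"z":0,"yaw":0},{"x":-0.5,"y":-1,"z":0,"yaw":0},{"x":0,"y":0,"z":0,"yaw":0}]'
python3 ang.py
python3 - <<'E'
from h import *
i=r.camera_info("wrist"); p,d=r.capture("wrist"); cv2.imwrite("pics/w6.png",p[:,:,::-1])
w,h=cloud(p,d,i);z=w[...,2];H,S,V=h[...,0],h[...,1],h[...,2]
R=np.hypot(w[...,0]-.515,w[...,1]+.18)<.1
A=lambda a:np.degrees(np.arctan2(a[1]+.18,a[0]-.515))
m=R&((H<6)|(H>174))&(S>150)&(z>.12);print("sleeve",np.round(np.median(w[m],0),4),A(np.median(w[m],0)),box(w[m]))
m=R&(H>22)&(H<34)&(S>120)&(z<.09);print("yel",m.sum(),A(np.median(w[m],0)),box(w[m]))
m=R&(z>.153)&(z<.159);print("hub",np.round(np.median(w[m],0),4))
E
```

```text
time_s: 13.18
tcp_pos: [0.5873, -0.1587, 0.1994]
eef_rot: [179.4, 2.5, -24.2]
contact_force: [0.1, -0.3, -0.1]
gripper_width: 0.0005
time_s: 13.6
tcp_pos: [0.597, -0.0501, 0.2497]
eef_rot: [179.4, 2.0, -24.2]
contact_force: [-0.4, -0.5, 0.1]
gripper_width: 0.0005
145 [ 0.5583 -0.2191  0.1506] -42.06595976034063 (array([ 556.6, -217.1]), array([12.4, 33.3]), 47.9)
sleeve [ 0.5583 -0.2146  0.1506] -38.5886411882922 (array([ 556.4, -215.6]), array([14. , 34.1]), 47.6)
yel 325 -44.40430304154713 (array([ 550.4, -215.3]), array([ 8.8, 52.2]), 45.6)
hub [ 0.5149 -0.1791  0.1559]
```

View pics/w6.png

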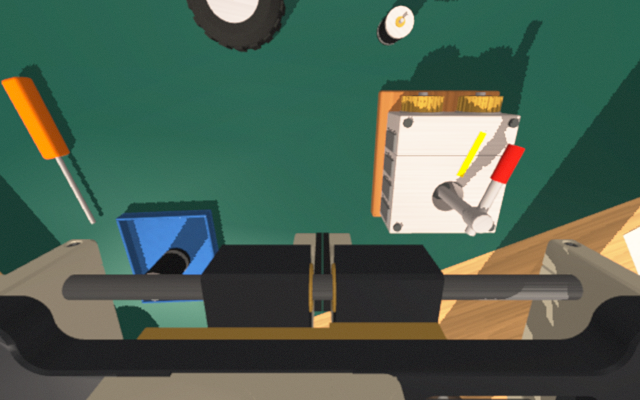

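Wrist view: the bar runs parallel to the yellow mark. The sleeve is at (507,163) and the mark at (472,155), offset only by height parallax. The bar axis measures about −42.2° against −44.4° for the mark, well within the 8.6° tolerance. The motor stands in the tray at (170,265). Handing in.

```bash
python3 -c "
from plant import r
s=r.get_state();print(s['contact_force'],s['qd'].round(2));print(r.close_job())"
```

```text
[ 1.11441376 -0.33261636 -0.10322579] [-2.1   0.6  -0.47 -0.13  0.19  1.08]
the job is handed in; nothing more can be done
None
```

I moved the motor into the tray, turned the bar to the yellow mark and handed the job in at about 14 s of robot time. The hand-in gave no verdict.

- **Motor:** it stands upright near the tray centre, at world (0.546, 0.214), with its top at z = 0.078. It was let go without a drop. While setting it down I briefly pressed on the tray floor with about 32 N at the wrist, then backed off before opening the fingers.
- **Bar:** I pushed the red sleeve round with the closed fingers, using about 4 to 8 N. In the last pictures the bar axis lay at −42.2° (scene and wrist cameras agree) and the mark at −44.4°. That puts the joint at about 2.16 rad.
- **Disagreement between checks:** the raw centre of the sleeve's visible surface gave −38.6° from the wrist camera and −42.1° from the scene camera. Each camera sees mostly one side of the sleeve, so I trusted the axis direction. Even −38.6° is within the 8.6° tolerance.
- **At the end:** the gripper was well clear, about 0.25 m up, with no contact force. The arm was still settling, with joint 1 at about 2°/s. The wheel, spare pulley and screwdriver showed no visible change in the pictures, but I did not measure their positions.

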